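Find the worn push switch by feel

TASK

Three look-alike push switches stand in the aluminium test rack. Starting at the yellow end and working along the rack, gently push each orange cap straight down until it clicks, and let it spring back before the next. One switch is worn and clicks at about half the force of the others: only then lift that one out and put it in the red tray, leaving the two sound ones in the rack and everything else on the bench as it is.

Things in the scene. Friction and masses are not known exactly. Their poses are not given: they have to be found in the camera images.
- cap_a: Orange push cap of one switch, 18 mm across, flat on top; origin at the centre of its top face, 14 mm above the barrel's top when not pressed, z up. Alike on all three: it goes straight down on a spring; the force peaks about 1.5 mm down, falls by a third or more until 4 mm (the click, made at 3 mm), rises again, and the cap stops dead at 6 mm. It springs back when let go.
- cap_b: Orange push cap of another switch, same shape, origin and travel as cap_a. A sound switch resists with about 6.5 N from the first touch and 9 N at the peak; the worn one, whichever it is, with about 3 N and 4.5 N.
- cap_c: Orange push cap of another switch, same shape, origin and travel as cap_a. More than 16 N on any cap damages it: a cap driven on its stop soon takes that.
- switch_a_grip (a point): Grip point of the switch that carries cap_a: on the axis of its upright black barrel (30 mm across, 60 mm tall, 0.22 kg), 48 mm above its foot and 12 mm below its top, z up along the switch. All three switches look alike and stand in any order; the letters tell nothing about the rack.
- switch_b_grip (a point): Grip point of the switch that carries cap_b: on the axis of its upright black barrel (30 mm across, 60 mm tall, 0.22 kg), 48 mm above its foot and 12 mm below its top, z up along the switch. All three switches look alike and stand in any order; the letters tell nothing about the rack.
- switch_c_grip (a point): Grip point of the switch that carries cap_c: on the axis of its upright black barrel (30 mm across, 60 mm tall, 0.22 kg), 48 mm above its foot and 12 mm below its top, z up along the switch. All three switches look alike and stand in any order; the letters tell nothing about the rack.
- station1 (a point): Centre of the mouth of the first station (next to the yellow end) of the test rack: a hole 32 mm across and 20 mm deep, z up; this point is level with the rack's top face, 30 mm above the table. A switch standing in it has 40 mm of its barrel above the rack, and its cap's top 84 mm above the table.
- station2 (a point): Centre of the mouth of the middle station of the test rack: a hole 32 mm across and 20 mm deep, z up; this point is level with the rack's top face, 30 mm above the table. A switch standing in it has 40 mm of its barrel above the rack, and its cap's top 84 mm above the table. The stations are 90 mm apart.
- station3 (a point): Centre of the mouth of the last station (plain end) of the test rack: a hole 32 mm across and 20 mm deep, z up; this point is level with the rack's top face, 30 mm above the table. A switch standing in it has 40 mm of its barrel above the rack, and its cap's top 84 mm above the table. The rack is a fixed block 300 mm long along the row of stations, 70 mm wide.
- tray: Fixed open red reject tray, 170 mm (its x) by 130 mm (its y), walls 4 mm thick and 35 mm high, floor 4 mm thick; origin at the centre of its underside on the table. An old spark plug lies in it near the +x wall (30 to 80 mm towards +x from the centre, 21 mm high); the half towards -x is empty.
- socket_big: Bystander: steel socket, 30 mm across, 38 mm tall, origin under its centre.
- socket_small: Bystander: steel socket, 22 mm across, 30 mm tall, origin under its centre. Other loose bystanders (an oil filter, a spray can, a spanner, a screwdriver) lie farther out on the bench.
There are look-alikes about, which are no part of the job. What is shaped like the part that bears cap_b but green is not meant. Leave any blue or green look-alike of the part that bears cap_a alone.

How it is judged:
By the outcome, as a careful person would: the job done as asked, in the order asked, and still so for the second after the job is handed in, with the robot touching nothing.
It also fails if it takes over 72 s, if anything falls off the work surface, if the arm or the gripper's body presses on something with over 40 N, if the wrist force passes 120 N, or if a joint passes its speed limit or range.

ROBOT

A 7-joint arm with a two-finger parallel gripper is mounted at the origin on the work surface. World frame = base frame: x ahead of the robot, y to its left, z up, the work surface at z = 0. Lengths are in m, angles in degrees, forces in N, time in s.
With the tool pointing down it reaches from about 0.35 to 0.9 m from the base axis. Payload 8.1 kg.
Tool frame: the origin (TCP) lies on the centre line of the jaws, within the pads' length; the fingertips stand 8 mm ahead of it and the grasp point (between the pads) lies 11 mm behind it; x points along the fingers, y is the direction in which the jaws open and shut, and the axes are right-handed (so a half turn about x gives the same grasp; the last joint's range is limited). The gripper opens to 92 mm and grips with 3 to 60 N. Pads are 19 mm wide; open, the fingers measure 130 mm over their backs; the gripper's body (75 mm by 190 mm) begins 47 mm behind the grasp point.
Start: joints at [-69.133, 24.895, 1.432, 90.138, -0.665, 64.973, -4.303], TCP at [0.281, 0.558, 0.208] pointing down, gripper open.
Joint ranges: [-149.89, 149.89], [-25.12, 119.58], [-72.63, 75.52], [4.76, 147.25], [-75.54, 255.54], [6.69, 114.76], [-157.13, 157.13]. Speed limits (degrees/s): [127.2, 127.2, 172.46, 172.46, 180, 180, 180].

INTERFACE

Orientations are given as [roll, pitch, yaw] about the fixed x, y, z axes, in that order (R = Rz(yaw) Ry(pitch) Rx(roll)).
In Python, from station import monitor, vision, job_done gives the robot as it stands.
- The arm moves only by the shell command python3 -m pendant 'ROWS' [FORCE]. ROWS is text: rows parted by semicolons, each of 7 numbers parted by spaces: the shift along the tool's x, y, z each as a share of 0.25 m, from -1 to 1, then the turn, a rotation vector about the tool's x, y, z each as a share of 2 pi rad, from -1 to 1, then the opening, from 0 (shut) to 1 (fully open). In form: x y z wx wy wz claw; .... A call has 1 to 5 rows; each row is the pose to reach, as a shift and turn from the pose commanded when the call began, along the tool's axes at that moment, turning the shorter way round; what a row does not reach only later rows make up. A row lasts 1/8 s, in which the tool goes at most 62.5 mm and 10.7 degrees, less where a joint would pass 70% of its speed; a pose out of reach is approached as far as the arm can. A call with a number of a shift or a turn outside -1 to 1 is refused whole. A call with a gripper value outside its range is refused whole. The fingers move at their own pace and stop on an object; FORCE is the grip in N (left out, the last holds). Time passes only in rows, so rows that repeat a pose let the fingers close. It gives the time, the measured TCP pose, the force and the opening at its end, in the units of the state.
- monitor.observe(): the state, without advancing time (a new reading comes with each control period).
- vision.capture(name): name is "side" or "top"; returns the picture (384x512x3 uint8, blue, green, red); there is no depth.
- vision.camera_params(name): a dict with "fov_y" (degrees; the focal length in pixels is half the picture's height over the tangent of half this angle, whatever the lens; pixels are square), "cx", "cy" (the principal point, pixels), "k1" (the pictures are not rectified: a ray, as slopes to the right and down, at radius r is drawn at 1 + k1 r^2 times it, then the intrinsics apply), "R" (3x3) and "t" (3): a world point X has camera coordinates R X + t. Camera axes: x right, y down, z forward; pixel columns grow to the right and rows downward; lengths in m; the calibration is good to about 2 mm. A picture is of the moment at which its call begins. camera_params takes no time and is no camera call.
- job_done(): hands the job in, once; it reports no verdict.
The state is a dict: "t": time; "joints": joint angles; "dq": joint speeds; "tau": joint torques, N m; "tcp_pos": TCP position; "tool_rot": TCP orientation; "force": force on the tool from outside, world axes, zero at the start; "moment": the same for the moment, N m; "grip_width": finger opening in m.
Only numpy, scipy, OpenCV 4.12 (cv2) and the standard library are available. Lean on these libraries where they do the work, as an engineer would, in place of code of your own. Each camera call takes 0.05 s, during which the arm holds its last target.

## Working session

There is one attempt and no reset: what is moved stays moved. The work goes in short steps, Python scripts to look and compute and a shell command to move; the robot and the scene stay as the last step left them, time stands still between calls to the robot, and variables do not carry over. Pictures are saved under pics/ and viewed, and the job is handed in when it is done.

```bash
ls; mkdir -p pics; python3 - <<'E'
from station import monitor, vision
import cv2
s=monitor.observe(); print(s)
for n in("side","top"):
    cv2.imwrite(f"pics/{n}0.png",vision.capture(n)); print(n,vision.camera_params(n))
E
```

```text
pics
{'t': 0.0, 'joints': array([-69.13328083,  24.93482993,   1.43128735,  90.18540695,
        -0.66396161,  64.97408868,  -4.30284768]), 'dq': array([ 0.01258396, -0.09878741, -0.0837032 ,  0.07271728,  0.07798938,
       -0.01160389, -0.00640304]), 'tau': array([ 7.05928360e-04, -6.67846441e+01,  9.85373743e-01, -3.14463830e+01,
       -6.06004405e-02,  4.28175833e-02,  1.58176908e-04]), 'tcp_pos': array([0.28109532, 0.55765117, 0.20708761]), 'tool_rot': array([ -84.25921735,   89.9139707 , -111.00849546]), 'force': array([-0.20246066, -0.11830994, -0.45093586]), 'moment': array([ 0.04844698, -0.01148723, -0.03085679]), 'grip_width': 0.09193473539939936}
side {'fov_y': 46.634282384265475, 'cx': 258.9035015571494, 'cy': 194.6762460814122, 'k1': -0.023251451022694426, 'R': array([[ 0.66885083, -0.74321642, -0.01636813],
       [-0.39631122, -0.33785548, -0.85369262],
       [ 0.62894831,  0.57747989, -0.52051992]]), 't': array([-0.37977694,  0.27373843,  0.61699652])}
top {'fov_y': 42.67878966191002, 'cx': 259.09959582724565, 'cy': 201.76554753744298, 'k1': -0.18187350577476627, 'R': array([[-0.00334871, -0.99992677, -0.01162948],
       [-0.99603407,  0.0043692 , -0.08886534],
       [ 0.08890964,  0.01128578, -0.99597576]]), 't': array([-0.02174037,  0.53866516,  1.20413356])}
```

View pics/side0.png

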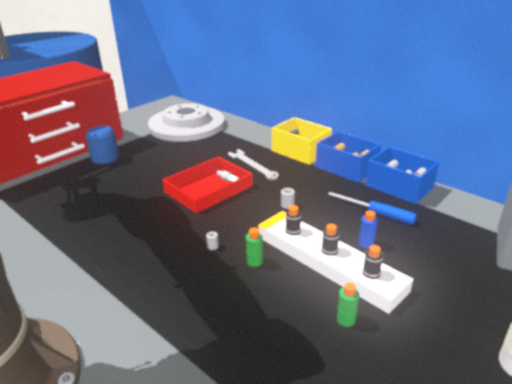

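View pics/top0.png

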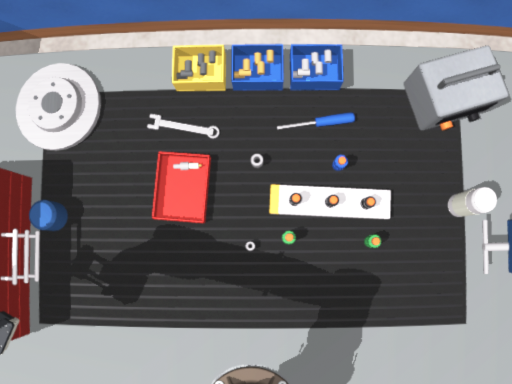

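Top view: the three black-barrelled switches with orange caps are in the white rack at (295,199), (333,201) and (370,202), with the yellow end on the left. The look-alikes are green at (289,237) and (374,241) and blue at (341,161), all standing outside the rack, so they are not meant. The red tray is at (182,187), with the spark plug at its far side (187,166).

```bash
cat > h.py <<'E'
import numpy as np, cv2
from station import monitor, vision
def ray(n,u,v):
    p=vision.camera_params(n); f=192/np.tan(np.radians(p["fov_y"]/2))
    K=np.array([[f,0,p["cx"]],[0,f,p["cy"]],[0,0,1]])
    q=cv2.undistortPoints(np.array([[[u,v]]],float),K,np.array([p["k1"],0,0,0,0.]))[0,0]
    R=np.array(p["R"]);t=np.array(p["t"])
    return -R.T@t, R.T@np.array([q[0],q[1],1])
def onz(n,u,v,z):
    c,d=ray(n,u,v); return (c+d*(z-c[2])/d[2])
def proj(n,X):
    p=vision.camera_params(n); f=192/np.tan(np.radians(p["fov_y"]/2))
    c=np.array(p["R"])@np.array(X)+p["t"]; a=c[:2]/c[2]; a=a*(1+p["k1"]*(a@a))
    return a*f+[p["cx"],p["cy"]]
def blobs(img,lo,hi,mn=15):
    h=cv2.cvtColor(img,cv2.COLOR_BGR2HSV); m=cv2.inRange(h,lo,hi)
    n,l,s,c=cv2.connectedComponentsWithStats(m)
    return [(c[i].round(2),s[i]) for i in range(1,n) if s[i,4]>=mn],m
E
python3 - <<'E'
from h import *
T=cv2.imread("pics/top0.png");S=cv2.imread("pics/side0.png")
for nm,I in(("top",T),("side",S)):
    b,_=blobs(I,(4,150,120),(17,255,255),20)
    for c,s in b: print(nm,c,s,onz(nm,*c,.084 if nm=="top" else .079).round(4))
# rack white and yellow, red tray
for nm,lo,hi in(("white",(0,0,190),(180,50,255)),("red",(0,180,90),(4,255,255)),("yel",(20,150,120),(32,255,255))):
    b,m=blobs(T,lo,hi,60)
    cn,_=cv2.findContours(m,cv2.RETR_EXTERNAL,cv2.CHAIN_APPROX_NONE)
    for c in cn:
        if cv2.contourArea(c)>60:
            r=cv2.minAreaRect(c);bx=cv2.boxPoints(r)
            print(nm,np.round(r[0],1),np.round(r[1],1)); 
            if nm=="yel" or 100<r[0][0]<390: print([onz("top",*p,.03 if nm!="red" else .035)[:2].round(3).tolist() for p in bx])
cv2.imwrite("pics/c1.png",np.vstack([cv2.resize(T[140:260,140:400],None,fx=3,fy=3,interpolation=3)]))
cv2.imwrite("pics/c2.png",np.vstack([cv2.resize(S[180:335,190:420],None,fx=3.4,fy=3.4,interpolation=3)]))
E
```

```text
top [445.86 125.  ] [440 121  13   9  79] [ 0.7224 -0.4885  0.084 ]
top [341.5 160.5] [339 158   6   6  28] [ 0.632 -0.223  0.084]
top [295.72 197.42] [292 194   8   8  50] [ 0.5432 -0.1116  0.084 ]
top [333.5  199.36] [330 196   8   8  50] [ 0.5382 -0.2018  0.084 ]
top [370.5  201.21] [367 198   8   7  48] [ 0.5334 -0.2911  0.084 ]
top [289.5  236.39] [286 234   7   7  28] [ 0.4507 -0.0961  0.084 ]
top [375.31 240.41] [372 238   8   6  39] [ 0.4397 -0.3008  0.084 ]
side [293.29 209.81] [289 205  10  10  78] [ 0.5433 -0.1124  0.079 ]
side [369.79 214.82] [365 211  11   9  68] [ 0.6229 -0.2318  0.079 ]
side [330.94 228.33] [326 224  11  10  89] [ 0.5396 -0.2011  0.079 ]
side [253.55 232.44] [249 227  10  12  87] [ 0.4398 -0.1041  0.079 ]
side [374.58 250.22] [370 245  11  11  93] [ 0.5348 -0.2918  0.079 ]
side [349.43 289.22] [345 284  10  11  88] [ 0.4277 -0.3102  0.079 ]
white [446.  373.5] [19. 24.]
white [394.  355.5] [55. 92.]
white [153.5 354.5] [ 57. 307.]
[[0.213, 0.659], [0.23, -0.141], [0.088, -0.141], [0.058, 0.666]]
white [ 19.7 256.1] [36.5 54. ]
white [495.6 246.2] [55.1
[... 449 characters left out ...]
9.2 89.1]
white [303.5  66.5] [15. 11.]
[[0.91, -0.126], [0.91, -0.155], [0.868, -0.154], [0.868, -0.125]]
white [316.8  61.9] [21.2  7.9]
[[0.926, -0.157], [0.933, -0.177], [0.878, -0.193], [0.871, -0.173]]
white [273.8  64.8] [472.3  82.8]
[[0.832, 0.576], [1.078, 0.589], [0.998, -0.728], [0.758, -0.687]]
red [ 13.8 308.6] [56.9 27.6]
red [ 20.5 256. ] [34.  3.]
red [  5. 256.] [36. 10.]
red [ 14.5 200.5] [29. 61.]
red [181.1 186.5] [52.1 68.1]
[[0.498, 0.244], [0.67, 0.23], [0.656, 0.098], [0.486, 0.113]]
yel [206.7  81.2] [31.4 60.3]
[[0.846, 0.199], [0.93, 0.066], [0.856, 0.023], [0.773, 0.154]]
yel [197.  63.] [33.1 48.9]
[[0.948, 0.204], [0.948, 0.074], [0.857, 0.071], [0.855, 0.198]]
```

View pics/c1.png

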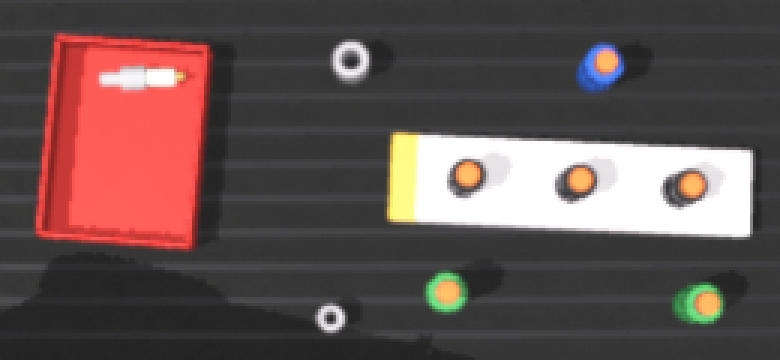

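View pics/c2.png

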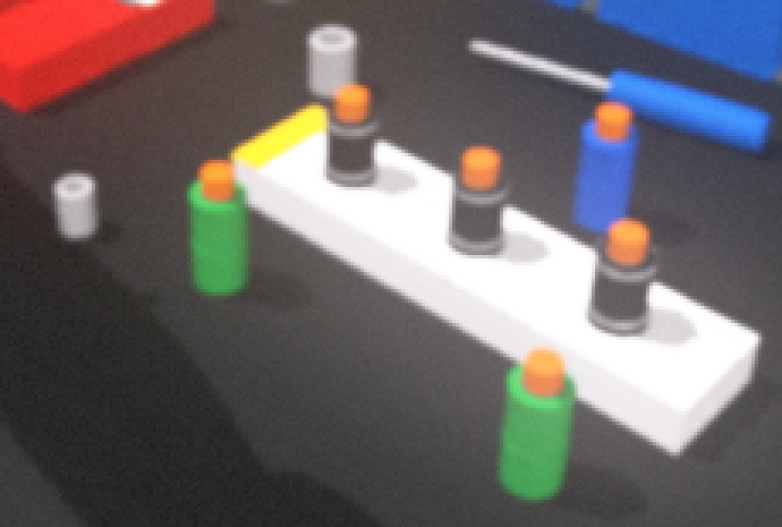

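The close-ups confirm it. Station 1, at the yellow end, is about (0.543,-0.112), station 2 (0.539,-0.2015) and station 3 (0.534,-0.2915), and the two views agree to about 1.5 mm. The green and blue bodies stand outside the rack. Next I'll work out the first move.

```bash
cat >> h.py <<'E'
from scipy.spatial.transform import Rotation as Rn
def st():
    s=monitor.observe(); return s,Rn.from_euler("xyz",s["tool_rot"],degrees=True)
def goal(p,ydir=None):
    s,R=st(); d=R.inv().apply(np.array(p)-s["tcp_pos"])/.25
    if ydir is None: w=np.zeros(3)
    else:
        x=np.array([0,0,-1.]); y=np.array([*ydir,0.]);y/=np.linalg.norm(y)
        best=min((Rn.from_matrix(np.c_[x,k*y,np.cross(x,k*y)]) for k in(1,-1)),key=lambda G:(R.inv()*G).magnitude())
        w=(R.inv()*best).as_rotvec()/(2*np.pi)
    print("t",s["t"],"shift",d.round(4),"turn",w.round(4),"F",s["force"].round(2),"tcp",s["tcp_pos"].round(4),"q7",s["joints"][6].round(1),"g",s["grip_width"])
E
python3 - <<'E'
from h import *
s,R=st(); print(R.as_matrix().round(3))
goal([.543,-.112,.14],[.05,.9987])
goal([.543,-.112,.25],[.05,.9987])
E
```

```text
[[-0.001  0.45   0.893]
 [-0.001  0.893 -0.45 ]
 [-1.    -0.001  0.   ]]
t 0.1 shift [ 0.2714 -1.9203  2.1412] turn [-0.0663 -0.      0.0002] F [ 0.16 -0.41 -0.36] tcp [0.2811 0.5577 0.2071] q7 -4.3 g 0.09184883391665416
t 0.1 shift [-0.1686 -1.9209  2.1412] turn [-0.0663 -0.      0.0002] F [ 0.16 -0.41 -0.36] tcp [0.2811 0.5577 0.2071] q7 -4.3 g 0.09184883391665416
```

```bash
python3 -m pendant '-0.02 -0.16 0.178 -0.011 0 0 0; -0.04 -0.32 0.357 -0.022 0 0 0; -0.06 -0.48 0.535 -0.033 0 0 0; -0.06 -0.64 0.714 -0.044 0 0 0; -0.06 -0.8 0.892 -0.066 0 0 0' 20
python3 - <<'E'
from h import *
goal([.543,-.112,.20],[.05,.9987])
E
```

```text
t: 0.72
tcp_pos: [0.3908, 0.2772, 0.2228]
tool_rot: [-22.1, 90.0, -24.8]
force: [0.9, 0.0, 0.3]
grip_width: 0.0465
t 0.725 shift [ 0.0912 -1.5252  0.6839] turn [0.0002 0.     0.    ] F [0.87 0.   0.29] tcp [0.3908 0.2772 0.2228] q7 46.1 g 0.046522399434739015
```

```bash
python3 -m pendant '0.02 -0.2 0.09 0 0 0 0; 0.04 -0.4 0.18 0 0 0 0; 0.06 -0.6 0.27 0 0 0 0; 0.08 -0.8 0.36 0 0 0 0; 0.09 -0.98 0.44 0 0 0 0'
python3 - <<'E'
from h import *
goal([.543,-.112,.16],[.05,.9987])
E
```

```text
t: 1.35
tcp_pos: [0.4876, 0.0267, 0.2]
tool_rot: [-156.8, 90.0, -159.8]
force: [0.5, 0.8, -0.7]
grip_width: 0.0005
t 1.35 shift [ 0.1601 -0.5424  0.2505] turn [-0.0004 -0.0001  0.    ] F [ 0.54  0.77 -0.73] tcp [0.4876 0.0267 0.2   ] q7 81.4 g 0.0005238526964958822
```

```bash
python3 -m pendant '0.05 -0.18 0.08 0 0 0 0; 0.1 -0.36 0.166 0 0 0 0; 0.16 -0.54 0.25 0 0 0 0; 0.16 -0.54 0.25 0 0 0 0; 0.16 -0.54 0.25 0 0 0 0'
python3 - <<'E'
from h import *
goal([.543,-.112,.098],[.05,.9987])
E
```

```text
t: 1.98
tcp_pos: [0.5424, -0.1087, 0.16]
tool_rot: [153.6, 89.9, 150.6]
force: [0.2, -0.1, -0.8]
grip_width: 0.0005
t 1.975 shift [ 0.2479 -0.0132  0.0033] turn [-0.0004 -0.0002 -0.0001] F [ 0.2  -0.08 -0.79] tcp [ 0.5424 -0.1087  0.16  ] q7 100.3 g 0.0005220430944318826
```

```bash
python3 -m pendant '0.08 -0.013 0.003 0 0 0 0; 0.16 -0.013 0.003 0 0 0 0; 0.24 -0.013 0.003 0 0 0 0; 0.24 -0.013 0.003 0 0 0 0; 0.24 -0.013 0.003 0 0 0 0'
python3 - <<'E'
from h import *
goal([.543,-.112,.092],[.05,.9987])
I=vision.capture("side");T=vision.capture("top")
a=cv2.resize(I[150:310,220:420],(500,400),interpolation=3);b=cv2.resize(T[140:260,250:400],(500,400),interpolation=3)
cv2.imwrite("pics/p1.png",cv2.resize(np.hstack([a,b]),(800,320)))
E
```

```text
t: 2.6
tcp_pos: [0.5439, -0.1117, 0.1013]
tool_rot: [19.2, 89.9, 16.3]
force: [0.3, -0.0, -0.0]
grip_width: 0.0004
t 2.6 shift [ 0.037  -0.0013 -0.0035] turn [-0.0001  0.0002 -0.0001] F [ 0.28 -0.01 -0.01] tcp [ 0.5439 -0.1117  0.1013] q7 102.2 g 0.0004353969750074825
```

View pics/p1.png

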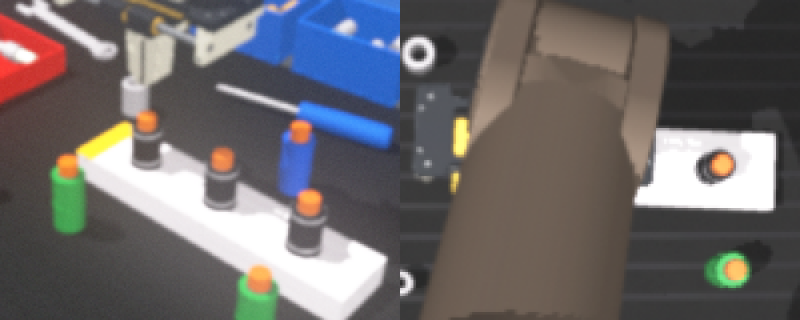

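```bash
python3 - <<'E'
from h import *
I=vision.capture("side");cv2.imwrite("pics/p2.png",cv2.resize(I[30:290,180:500],(800,600),interpolation=3) if 0 else cv2.resize(I,(800,600),interpolation=3))
s=monitor.observe();print(s["joints"].round(2),s["grip_width"],s["tcp_pos"]);print(proj("side",s["tcp_pos"]-[0,0,.008])*800/512,proj("side",s["tcp_pos"])*800/512)
E
```

```text
[ -5.56  25.28  15.98 108.21  -9.18  47.65 102.19] 0.0004355125839590592 [ 0.54403218 -0.11233773  0.10128894]
[458.89744839 317.71445094] [459.05841663 312.13393605]
```

View pics/p2.png

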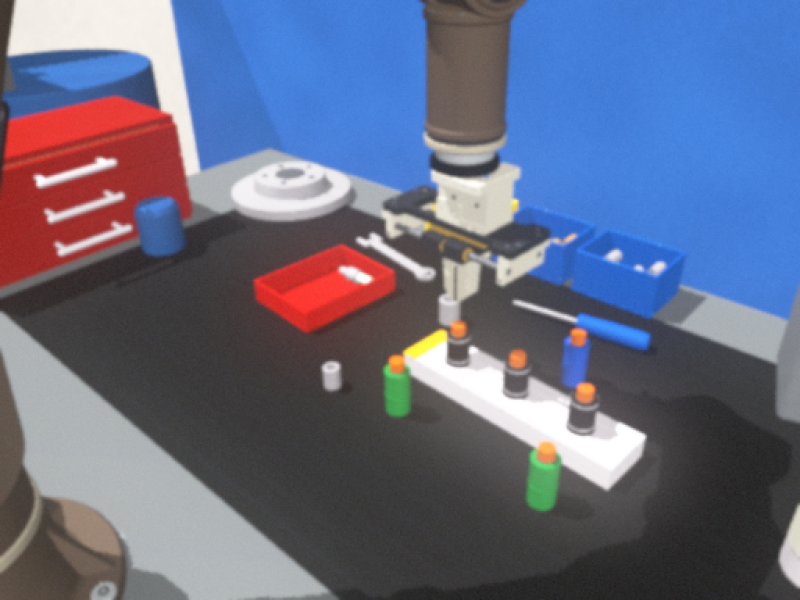

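```bash
python3 - <<'E'
from h import *
I=cv2.imread("pics/p2.png")
cv2.imwrite("pics/p3.png",cv2.resize(I[220:400,360:560],None,fx=3.3,fy=3.3,interpolation=2))
E
```

```text
(no output)
```

View pics/p3.png

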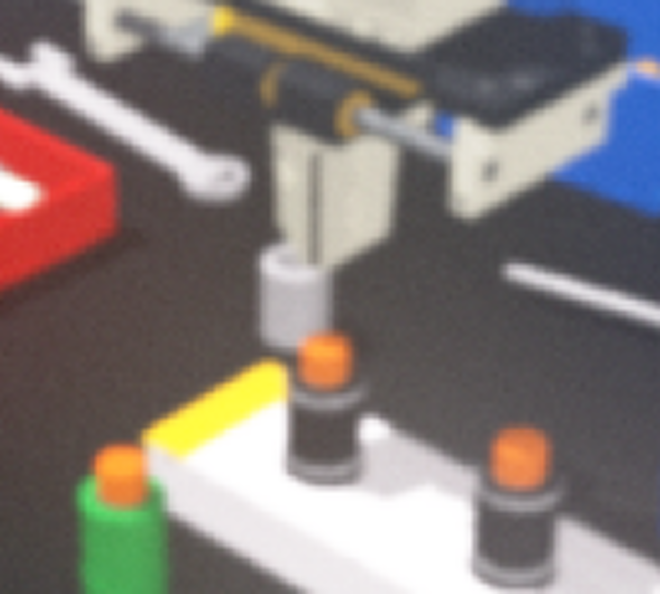

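The fingertips are drawn about 20 mm higher in the side view than the tool frame predicts, though the column agrees. I'll go down in small steps with force checks, so contact settles where the tips really are.

```bash
python3 -m pendant '0.015 -0.001 -0.003 0 0 0 0; 0.03 -0.001 -0.003 0 0 0 0; 0.03 -0.001 -0.003 0 0 0 0'; python3 -m pendant '0.004 0 0 0 0 0 0'; python3 -m pendant '0.004 0 0 0 0 0 0'
```

```text
t: 3.12
tcp_pos: [0.5424, -0.1128, 0.0924]
tool_rot: [175.3, 90.0, 172.3]
force: [-1.8, -0.2, -0.4]
grip_width: 0.0008
t: 3.25
tcp_pos: [0.5427, -0.1129, 0.0918]
tool_rot: [-1.8, 90.0, -4.8]
force: [-0.8, -0.5, 0.2]
grip_width: 0.0005
t: 3.38
tcp_pos: [0.5427, -0.1128, 0.0908]
tool_rot: [16.9, 90.0, 13.9]
force: [0.0, 0.0, 0.2]
grip_width: 0.0006
```

```bash
python3 -m pendant '0.004 0 0 0 0 0 0'; python3 -m pendant '0.004 0 0 0 0 0 0';python3 -m pendant '0 0 0 0 0 0 0'
python3 - <<'E'
from h import *
I=vision.capture("side")
cv2.imwrite("pics/p4.png",cv2.resize(I[140:270,230:360],(600,600),interpolation=3))
E
```

```text
t: 3.5
tcp_pos: [0.5427, -0.1128, 0.0898]
tool_rot: [78.9, 90.0, 76.0]
force: [0.3, 1.1, -0.4]
grip_width: 0.0007
t: 3.62
tcp_pos: [0.5427, -0.1128, 0.0888]
tool_rot: [16.0, 90.0, 13.0]
force: [0.3, -0.6, -0.1]
grip_width: 0.0005
t: 3.75
tcp_pos: [0.5426, -0.1128, 0.0887]
tool_rot: [169.1, 90.0, 166.1]
force: [-0.2, -1.2, 0.0]
grip_width: 0.0004
```

View pics/p4.png

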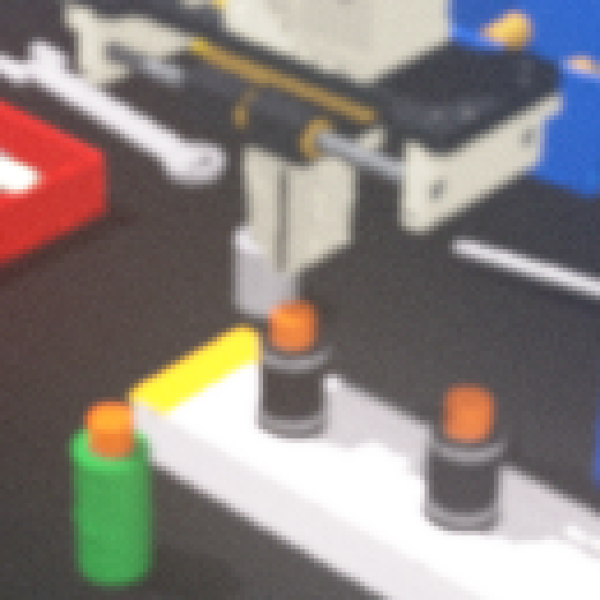

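No contact yet at TCP z=0.0887, and the tips (285,272 in the crop) still look about 14 mm above the cap top (293,308). I'll check with the top view whether the hand really stands where it is reported.

```bash
python3 - <<'E'
from h import *
T=vision.capture("top"); I=vision.capture("side")
s,R=st();print(s["tcp_pos"])
def mk(I,n,crop,sz,name):
    x0,y0,x1,y1=crop;k=sz/(x1-x0)
    J=cv2.resize(I[y0:y1,x0:x1],None,fx=k,fy=k,interpolation=2)
    for dy in(-.095,.095):
      for dx in (-.0375,.0375):
        for h in(.058,):
          X=s["tcp_pos"]+R.apply([-h,dy,dx]); p=proj(n,X); cv2.circle(J,tuple(int(v) for v in (p-[x0,y0])*k),3,(255,0,255),-1)
    for dy in (-.0095,.0095) :
      p=proj(n,s["tcp_pos"]+R.apply([.008,0,dy]));cv2.circle(J,tuple(int(v) for v in (p-[x0,y0])*k),3,(255,255,0),-1)
    cv2.imwrite(name,J)
mk(T,"top",(230,130,350,220),780,"pics/p5.png")
mk(I,"side",(220,90,380,210),780,"pics/p6.png")
E
```

```text
[ 0.5427089  -0.11281479  0.08885675]
```

View pics/p5.png

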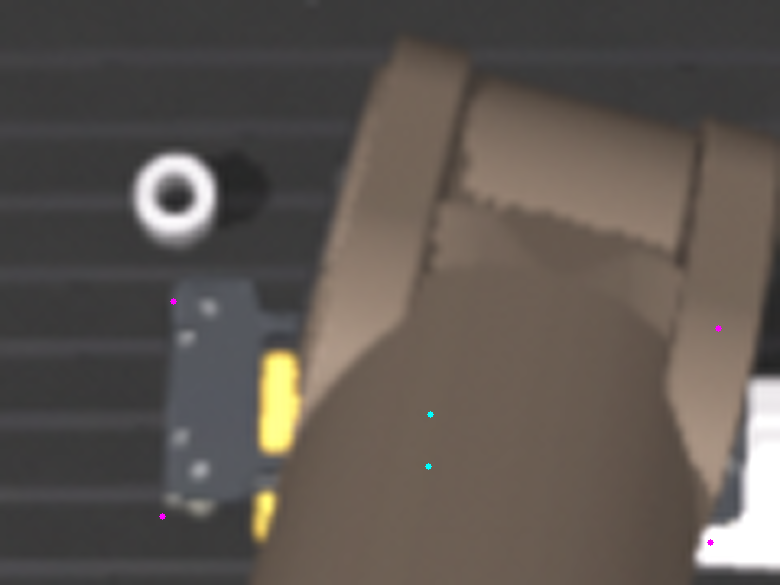

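View pics/p6.png

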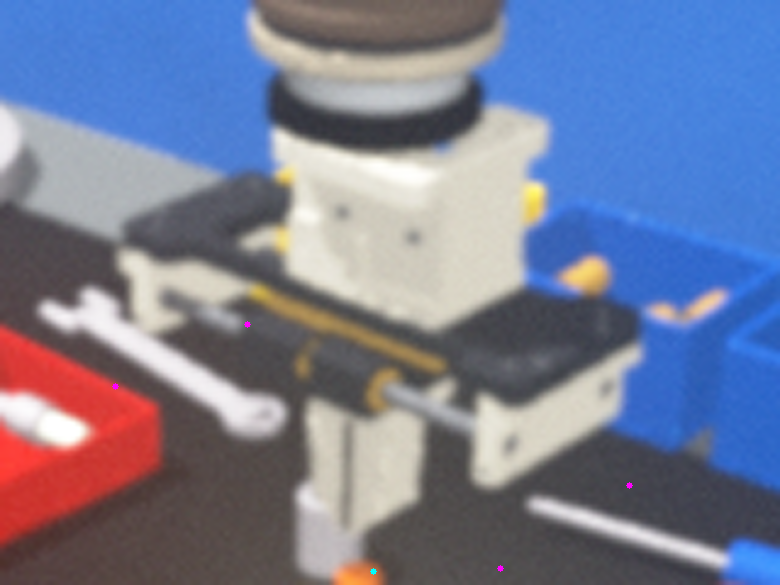

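Laterally the top view agrees with the report. In the side view the hand sits about 20 mm higher than reported, so contact should come near TCP z≈0.072–0.075. I'll go down 1 mm at a time and read the force after each step.

```bash
for i in 1 2 3 4; do python3 -m pendant '0.004 0 0 0 0 0 0' | grep -E 'tcp_pos|force'; done
```

```text
tcp_pos: [0.5428, -0.1128, 0.0879]
force: [-0.3, 0.0, 0.9]
tcp_pos: [0.5427, -0.1128, 0.0868]
force: [0.1, -0.3, 0.5]
tcp_pos: [0.5427, -0.1128, 0.0857]
force: [0.7, -0.8, -1.5]
tcp_pos: [0.5427, -0.1128, 0.0847]
force: [-0.7, -0.1, -0.0]
```

```bash
for i in 1 2 3 4; do python3 -m pendant '0.004 0 0 0 0 0 0' | grep -E 'tcp_pos|force'; done
```

```text
tcp_pos: [0.5427, -0.1128, 0.0837]
force: [0.4, 0.3, 0.6]
tcp_pos: [0.5427, -0.1128, 0.0827]
force: [-0.9, -0.2, -0.4]
tcp_pos: [0.5427, -0.1128, 0.0818]
force: [0.0, 0.4, -0.0]
tcp_pos: [0.5427, -0.1128, 0.0808]
force: [0.1, -1.1, 0.2]
```

```bash
python3 - <<'E'
from h import *
I=vision.capture("side")
cv2.imwrite("pics/p7.png",cv2.resize(I[150:230,250:340],(720,640),interpolation=2)[:600])
E
```

```text
(no output)
```

View pics/p7.png

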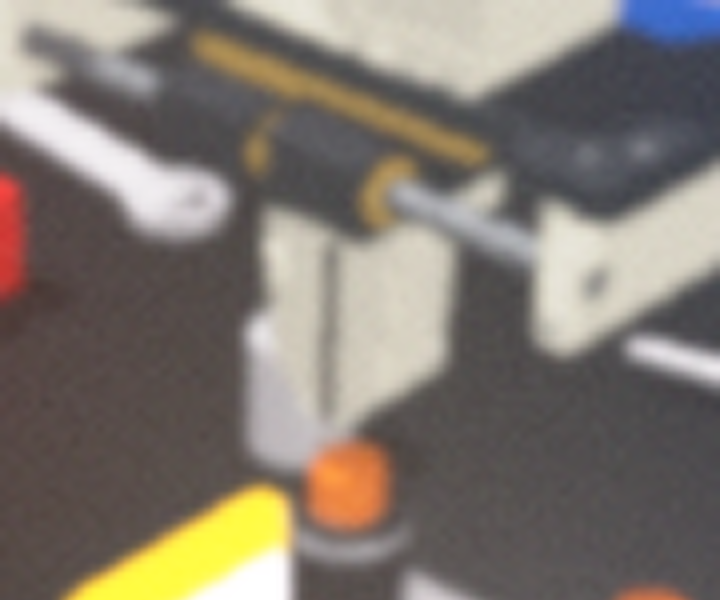

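No contact yet. The tips (330,422) still look about 14 mm above the cap top (348,455), so I'll keep going down with force checks.

```bash
for i in 1 2 3 4; do python3 -m pendant '0.004 0 0 0 0 0 0' | grep -E 'tcp_pos|force'; done
```

```text
tcp_pos: [0.5427, -0.1128, 0.0798]
force: [0.3, -0.5, 0.4]
tcp_pos: [0.5427, -0.1128, 0.0788]
force: [0.5, -0.1, -0.7]
tcp_pos: [0.5427, -0.1128, 0.0778]
force: [0.3, -0.1, -0.1]
tcp_pos: [0.5427, -0.1128, 0.0768]
force: [0.3, 0.0, -0.1]
```

```bash
for i in 1 2 3 4; do python3 -m pendant '0.004 0 0 0 0 0 0' | grep -E 'tcp_pos|force'; done
```

```text
tcp_pos: [0.5427, -0.1128, 0.0757]
force: [-0.0, -0.0, -0.5]
tcp_pos: [0.5427, -0.1128, 0.0748]
force: [0.8, -0.7, 0.4]
tcp_pos: [0.5427, -0.1128, 0.0738]
force: [-0.3, 0.3, -0.5]
tcp_pos: [0.5427, -0.1128, 0.0728]
force: [0.2, 1.4, -1.2]
```

```bash
python3 - <<'E'
from h import *
I=vision.capture("side")
cv2.imwrite("pics/p8.png",cv2.resize(I[150:225,250:340],(720,600),interpolation=2))
E
```

```text
(no output)
```

View pics/p8.png

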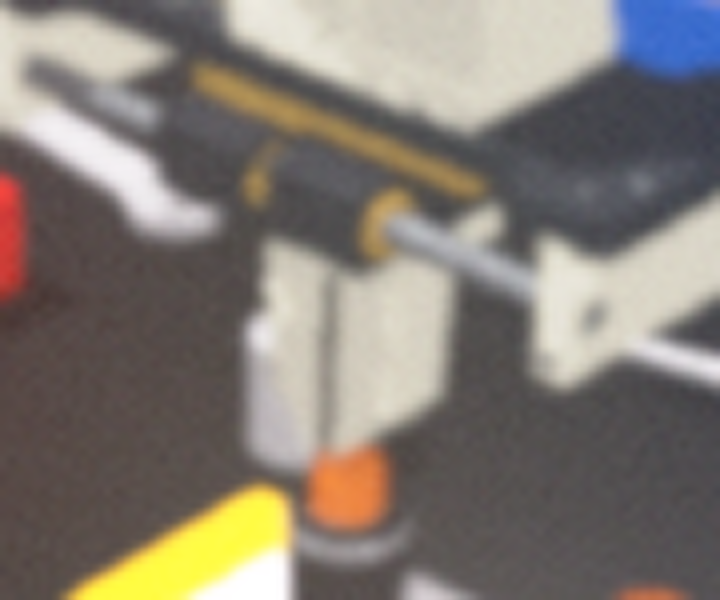

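The tip edge (330,455) now overlaps the near rim of the cap (348,455), with an estimated 3–5 mm left. From here I'll use 0.5 mm steps.

```bash
for i in 1 2 3 4; do python3 -m pendant '0.002 0 0 0 0 0 0' | grep -E 'tcp_pos|force'; done
```

```text
tcp_pos: [0.5427, -0.1128, 0.0723]
force: [-0.5, 0.2, -0.8]
tcp_pos: [0.5427, -0.1128, 0.0718]
force: [-0.5, -0.1, 0.7]
tcp_pos: [0.5427, -0.1128, 0.0713]
force: [0.5, -0.1, 0.4]
tcp_pos: [0.5427, -0.1128, 0.0708]
force: [-0.4, 0.5, 0.2]
```

```bash
for i in 1 2 3 4; do python3 -m pendant '0.002 0 0 0 0 0 0' | grep -E 'tcp_pos|force'; done
```

```text
tcp_pos: [0.5427, -0.1128, 0.0703]
force: [-0.2, -0.2, 0.9]
tcp_pos: [0.5427, -0.1128, 0.0698]
force: [0.5, 0.5, 0.3]
tcp_pos: [0.5427, -0.1128, 0.0693]
force: [0.3, -0.8, 0.1]
tcp_pos: [0.5427, -0.1128, 0.0688]
force: [-1.5, 0.2, 0.7]
```

```bash
python3 - <<'E'
from h import *
I=vision.capture("side")
cv2.imwrite("pics/p9.png",cv2.resize(I[150:225,250:340],(720,600),interpolation=2))
s=monitor.observe();print(s["force"],s["moment"],s["tau"].round(2),s["t"])
E
```

```text
[0.20801355 0.39603892 0.71073915] [ 0.07326742 -0.00481561 -0.02886973] [ 2.000e-02 -6.124e+01  4.730e+00 -2.363e+01  5.000e-02  8.000e-02
 -0.000e+00] 7.05
```

View pics/p9.png

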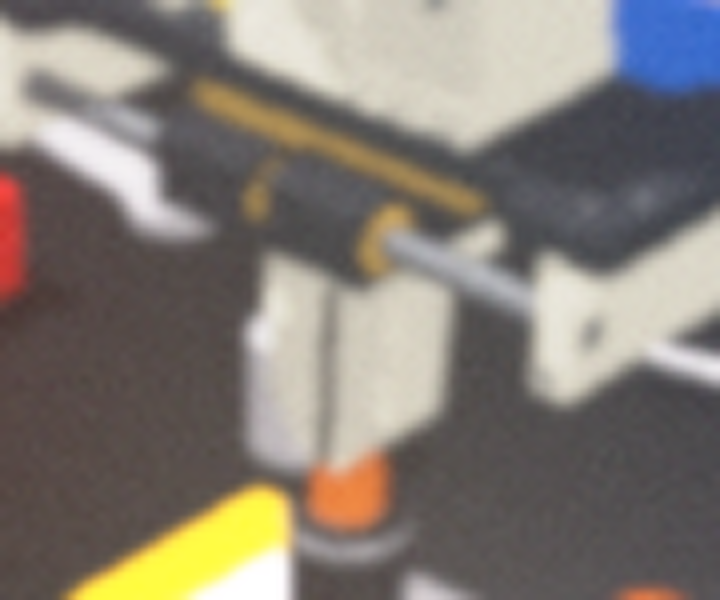

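```bash
for i in 1 2 3 ; do python3 -m pendant '0.002 0 0 0 0 0 0' | grep -E 'tcp_pos|force'; done
```

```text
tcp_pos: [0.5427, -0.1128, 0.0683]
force: [-0.0, -0.2, 0.8]
tcp_pos: [0.5427, -0.1128, 0.0678]
force: [0.3, -0.3, 0.5]
tcp_pos: [0.5427, -0.1128, 0.0673]
force: [0.2, -0.1, -0.6]
```

```bash
for i in 1 2 3 ; do python3 -m pendant '0.002 0 0 0 0 0 0' | grep -E 'tcp_pos|force'; done
```

```text
tcp_pos: [0.5427, -0.1128, 0.0668]
force: [-0.8, 0.6, -0.2]
tcp_pos: [0.5427, -0.1128, 0.0663]
force: [-0.1, 0.5, -0.4]
tcp_pos: [0.5427, -0.1128, 0.0658]
force: [-0.8, -0.6, 0.1]
```

Still no contact, so either the height or the fore-aft position is off. I'll triangulate the hand's left end plate, seen in both views at the earlier z=0.0888 pose, and look again now.

```bash
python3 - <<'E'
from h import *
def tri(a,b):
    c1,d1=ray("top",*a);c2,d2=ray("side",*b);d1/=np.linalg.norm(d1);d2/=np.linalg.norm(d2)
    A=np.c_[d1,-d2];k=np.linalg.lstsq(A,c2-c1,rcond=None)[0]
    return ((c1+d1*k[0]+c2+d2*k[1])/2).round(4),np.linalg.norm(c1+d1*k[0]-c2-d2*k[1]).round(4)
print(tri((255.4,206.5),(245,139.2)),tri((256.9,173.1),(270.3,125.9)))
T=vision.capture("top");I=vision.capture("side")
cv2.imwrite("pics/q1.png",cv2.resize(T[130:220,230:350],None,fx=6.5,fy=6.5,interpolation=2))
cv2.imwrite("pics/q2.png",cv2.resize(I[110:230,230:370],None,fx=5,fy=5,interpolation=2))
E
```

```text
(array([ 0.5126, -0.0187,  0.2096]), np.float64(0.0018)) (array([ 0.5825, -0.0214,  0.2142]), np.float64(0.0004))
```

View pics/q1.png

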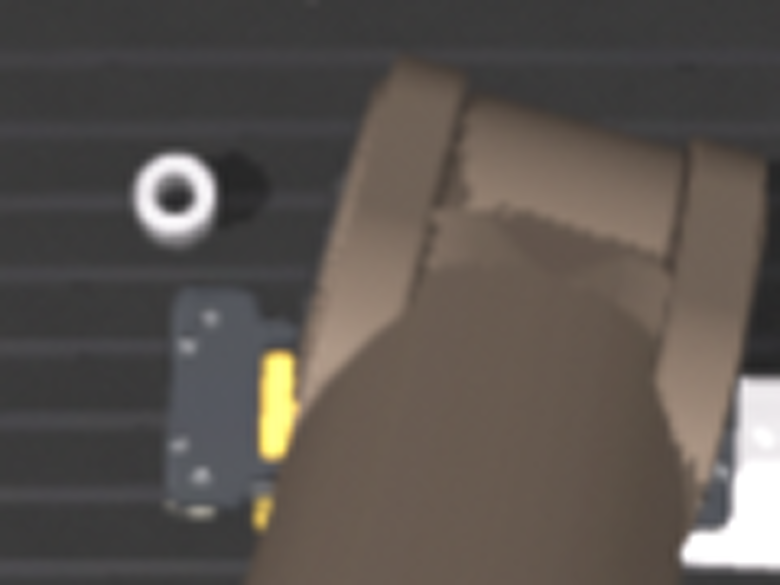

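View pics/q2.png

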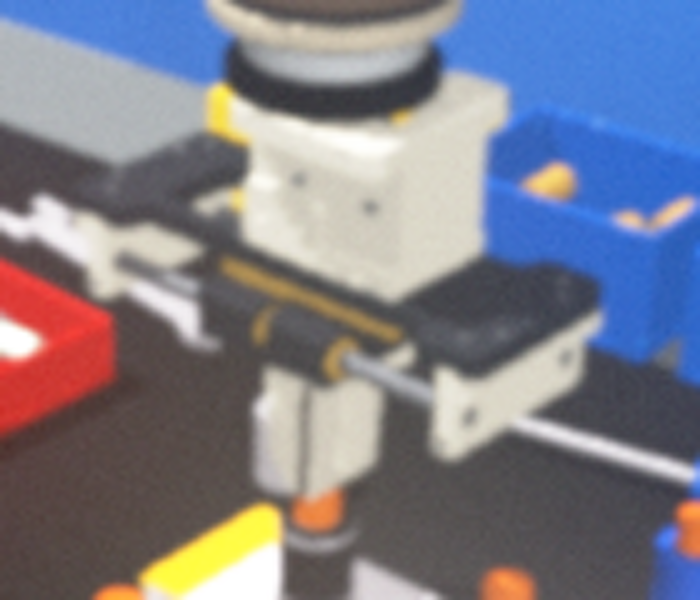

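```bash
python3 - <<'E'
from h import *
c,d=ray("side",291,209.4)
for x in(.523,.533,.538): print((c+d*(x-c[0])/d[0]).round(4))
for z in(.084,.07): print(proj("side",[.543,-.112,z]),proj("side",[.534,-.112,z]))
for z in (.0,.05,.03): print(proj("side",[.543,-.112,z]))
E
```

```text
[ 0.523  -0.1225  0.0943]
[ 0.533  -0.1148  0.0861]
[ 0.538  -0.1109  0.0819]
[293.10133134 207.60164353] [290.15617918 209.56973104]
[292.92897981 213.69976054] [290.00784942 215.69153005]
[292.10551114 242.68952482]
[292.68730186 222.23285329]
[292.45082108 230.56231657]
```

By ray, the tip is about 2 mm above the cap at TCP z=0.066. Continuing in 0.5 mm steps.

```bash
for i in 1 2 3 ; do python3 -m pendant '0.002 0 0 0 0 0 0' | grep -E 'tcp_pos|force'; done
```

```text
tcp_pos: [0.5428, -0.1129, 0.0654]
force: [-0.5, -0.2, 2.8]
tcp_pos: [0.5429, -0.1129, 0.0651]
force: [-0.4, -0.3, 4.2]
tcp_pos: [0.5428, -0.1128, 0.0645]
force: [-0.5, -0.2, 3.6]
```

```bash
for i in 1 2 3 ; do python3 -m pendant '0.002 0 0 0 0 0 0' | grep -E 'tcp_pos|force'; done
```

```text
tcp_pos: [0.5428, -0.1128, 0.064]
force: [-0.7, -0.2, 4.0]
tcp_pos: [0.5428, -0.1128, 0.0634]
force: [0.1, -0.5, 3.8]
tcp_pos: [0.5428, -0.1128, 0.0628]
force: [-0.8, -0.3, 3.6]
```

Contact came at TCP z≈0.0656, so the true tip offset is about 18 mm behind the TCP rather than 8 mm ahead. The force is about 3–4.2 N so far. I'll press on past the click, 1–1.5 mm more.

```bash
for i in 1 2 3 ; do python3 -m pendant '0.002 0 0 0 0 0 0' | grep -E 'tcp_pos|force'; done
```

```text
tcp_pos: [0.5427, -0.1128, 0.0623]
force: [-0.4, -0.7, 3.5]
tcp_pos: [0.5427, -0.1128, 0.0617]
force: [-0.5, -0.1, 1.9]
tcp_pos: [0.5427, -0.1128, 0.0613]
force: [1.5, 0.2, 2.3]
```

Clicked: the force peaked at about 4.2 N and fell to about 2.1 N at 4.3 mm, so station 1 looks worn. Now I'll lift clear straight up and go to station 2.

```bash
python3 -m pendant '-0.03 0 0 0 0 0 0; -0.1 0 0 0 0 0 0; -0.1 0 0 0 0 0 0; -0.1 0 0 0 0 0 0'
python3 - <<'E'
from h import *
goal([.5386,-.2020,.0865],[.05,.9987])
I=vision.capture("side")
b,_=blobs(I,(4,150,120),(17,255,255),20)
for c,s in b: print(c,s)
cv2.imwrite("pics/r1.png",cv2.resize(I[130:290,240:420],None,fx=3.5,fy=3.5,interpolation=2))
E
```

```text
t: 9.52
tcp_pos: [0.5424, -0.1127, 0.086]
tool_rot: [161.2, 90.0, 158.2]
force: [-0.1, -0.7, -0.2]
grip_width: 0.0005
t 9.525 shift [-0.002  -0.3576  0.0035] turn [-0.0003 -0.0001 -0.    ] F [-0.05 -0.65 -0.16] tcp [ 0.5424 -0.1127  0.086 ] q7 102.6 g 0.0005155972747522307
[293.25 210.25] [289 206   9  10  72]
[369.8  214.92] [366 211   9   9  66]
[331.12 228.91] [327 224   9  11  77]
[253.39 232.42] [248 227  11  12  85]
[374.62 250.33] [370 245  11  12  98]
[349.4  289.28] [345 284  10  11  89]
```

View pics/r1.png

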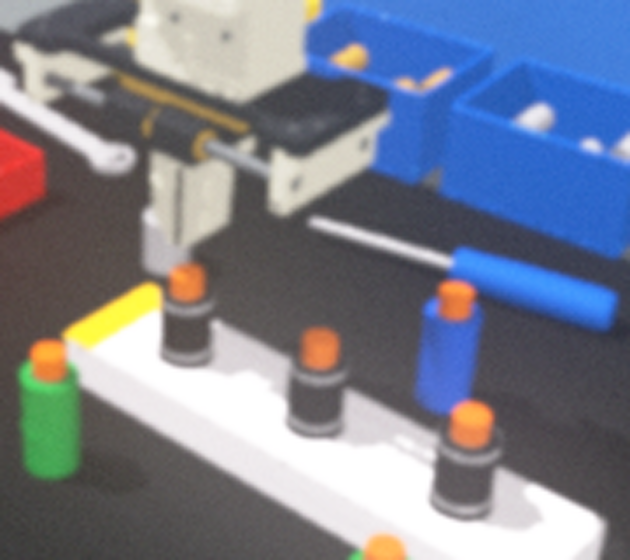

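Cap 1 has sprung back (293,210). Now over to station 2 and down to 1 mm above its cap.

```bash
python3 -m pendant '0 -0.18 0.002 0 0 0 0; 0 -0.357 0.0035 0 0 0 0; 0 -0.357 0.0035 0 0 0 0; 0 -0.357 0.0035 0 0 0 0' ; python3 -m pendant '0.03 0 0 0 0 0 0; 0.06 0 0 0 0 0 0; 0.074 0 0 0 0 0 0; 0.074 0 0 0 0 0 0'
python3 - <<'E'
from h import *
goal([.5386,-.2020,.067])
E
```

```text
t: 10.07
tcp_pos: [0.5385, -0.2013, 0.0857]
tool_rot: [141.5, 89.9, 138.5]
force: [-0.1, 0.3, 0.6]
grip_width: 0.0003
t: 10.58
tcp_pos: [0.5386, -0.2017, 0.0674]
tool_rot: [168.6, 90.0, 165.6]
force: [-0.3, -0.4, -0.1]
grip_width: 0.0007
t 10.575 shift [ 0.0014 -0.0012 -0.    ] turn [0. 0. 0.] F [-0.25 -0.41 -0.07] tcp [ 0.5386 -0.2017  0.0674] q7 112.4 g 0.0006850525843666235
```

```bash
for i in 1 2 3 4 5 6; do python3 -m pendant '0.002 0 0 0 0 0 0' | grep -E 'tcp_pos|force'; done
```

```text
tcp_pos: [0.5391, -0.202, 0.0675]
force: [-0.3, 0.2, 0.4]
tcp_pos: [0.5391, -0.2021, 0.067]
force: [-0.3, 0.1, -0.2]
tcp_pos: [0.539, -0.2021, 0.0664]
force: [0.5, 0.1, -0.1]
tcp_pos: [0.5389, -0.202, 0.0659]
force: [-0.0, 1.4, -0.4]
tcp_pos: [0.539, -0.2021, 0.0655]
force: [-0.5, -0.5, 6.1]
tcp_pos: [0.5392, -0.2021, 0.0653]
force: [-1.7, 0.3, 6.4]
```

```bash
for i in 1 2 3; do python3 -m pendant '0.002 0 0 0 0 0 0' | grep -E 'tcp_pos|force'; done
```

```text
tcp_pos: [0.5393, -0.2022, 0.065]
force: [-1.2, -0.0, 7.2]
tcp_pos: [0.5394, -0.2022, 0.0646]
force: [-1.2, 1.2, 8.9]
tcp_pos: [0.5394, -0.2022, 0.0641]
force: [-2.2, 1.1, 9.5]
```

```bash
for i in 1 2 3 4; do python3 -m pendant '0.002 0 0 0 0 0 0' | grep -E 'tcp_pos|force'; done
```

```text
tcp_pos: [0.5394, -0.2022, 0.0637]
force: [-0.9, 1.2, 9.2]
tcp_pos: [0.5394, -0.2022, 0.0631]
force: [-1.2, 0.9, 8.3]
tcp_pos: [0.5393, -0.2022, 0.0626]
force: [-1.4, 0.4, 7.9]
tcp_pos: [0.5393, -0.2022, 0.062]
force: [-1.6, -0.0, 5.5]
```

```bash
python3 -m pendant '0.002 0 0 0 0 0 0' | grep -E 'tcp_pos|force'; python3 -m pendant '-0.03 0 0 0 0 0 0; -0.1 0 0 0 0 0 0; -0.1 0 0 0 0 0 0; -0.1 0 0 0 0 0 0'
python3 - <<'E'
from h import *
goal([.534,-.2915,.0865],[.05,.9987])
I=vision.capture("side")
b,_=blobs(I,(4,150,120),(17,255,255),20)
for c,s in b: print(c,s)
E
```

```text
tcp_pos: [0.5392, -0.2021, 0.0614]
force: [-0.7, 0.2, 5.6]
t: 12.82
tcp_pos: [0.5389, -0.2019, 0.0859]
tool_rot: [11.0, 90.0, 8.0]
force: [-0.0, -0.9, 0.3]
grip_width: 0.0004
t 12.825 shift [-0.0023 -0.359  -0.0008] turn [-0.0003  0.     -0.    ] F [-0.01 -0.95  0.29] tcp [ 0.5389 -0.2019  0.0859] q7 112.0 g 0.00035936847365051675
[293.43 209.84] [289 205  10  10  76]
[370.09 215.34] [366 212   9   8  58]
[330.94 228.96] [327 225   9   9  72]
[253.47 232.49] [248 227  11  12  85]
[374.78 250.94] [370 246  10  11  88]
[349.6  289.57] [345 284  10  11  82]
```

Station 2 clicked at a 9.3 N peak, falling to 5.6 N, so it is sound and has sprung back (331,229). Now station 3.

```bash
python3 -m pendant '0 -0.18 0 0 0 0 0; 0 -0.36 -0.001 0 0 0 0; 0 -0.36 -0.001 0 0 0 0; 0 -0.36 -0.001 0 0 0 0' ; python3 -m pendant '0.03 0 0 0 0 0 0; 0.06 0 0 0 0 0 0; 0.074 0 0 0 0 0 0; 0.074 0 0 0 0 0 0'; for i in 1 2 3 4 5 6; do python3 -m pendant '0.002 0 0 0 0 0 0' | grep -E 'tcp_pos|force'; done
```

```text
t: 13.38
tcp_pos: [0.5336, -0.2913, 0.0852]
tool_rot: [136.8, 89.9, 133.8]
force: [-0.8, 1.0, -0.4]
grip_width: 0.0001
t: 13.88
tcp_pos: [0.5338, -0.2915, 0.0669]
tool_rot: [157.3, 90.0, 154.3]
force: [-0.2, -0.8, 0.2]
grip_width: 0.0004
tcp_pos: [0.5341, -0.2919, 0.067]
force: [-1.0, 0.0, -0.4]
tcp_pos: [0.5341, -0.2919, 0.0665]
force: [0.2, 0.7, 0.5]
tcp_pos: [0.534, -0.2919, 0.066]
force: [-0.2, -0.7, -0.3]
tcp_pos: [0.5341, -0.2919, 0.0655]
force: [-0.7, 0.3, 4.6]
tcp_pos: [0.5343, -0.2921, 0.0654]
force: [-1.0, -0.1, 6.3]
tcp_pos: [0.5344, -0.2921, 0.065]
force: [-1.1, 0.5, 6.6]
```

```bash
for i in 1 2 3 4; do python3 -m pendant '0.002 0 0 0 0 0 0' | grep -E 'tcp_pos|force'; done
```

```text
tcp_pos: [0.5344, -0.2922, 0.0646]
force: [-0.7, 1.6, 8.3]
tcp_pos: [0.5345, -0.2922, 0.0642]
force: [-2.0, 0.5, 8.6]
tcp_pos: [0.5345, -0.2922, 0.0638]
force: [-1.2, 1.3, 9.5]
tcp_pos: [0.5345, -0.2922, 0.0633]
force: [-1.3, 0.5, 8.5]
```

```bash
for i in 1 2 3 4; do python3 -m pendant '0.002 0 0 0 0 0 0' | grep -E 'tcp_pos|force'; done
```

```text
tcp_pos: [0.5344, -0.2922, 0.0627]
force: [-1.2, 1.1, 8.0]
tcp_pos: [0.5343, -0.2921, 0.0621]
force: [-0.3, 0.5, 6.7]
tcp_pos: [0.5343, -0.292, 0.0615]
force: [-1.1, 0.1, 5.2]
tcp_pos: [0.5342, -0.292, 0.0609]
force: [-0.8, 0.3, 5.4]
```

Station 3 clicked at a 9.5 N peak, falling to 5.2 N, so it is sound and station 1 is the worn one. I'll lift, and check the finger length below the hand body from the last picture, because the reported tool offset was off by 26 mm.

```bash
python3 -m pendant '-0.03 0 0 0 0 0 0; -0.15 0 0 0 0 0 0.7; -0.3 0 0 0 0 0 0.7; -0.3 0 0 0 0 0 0.7; -0.3 0 0 0 0 0 0.7' 20
python3 - <<'E'
from h import *
for uv,xs in(((320,202),(.505,.51)),((297,186.4),(.505,.52,.53)),((291,209.4),(.533,.53))):
    c,d=ray("side",*uv)
    for x in xs: print(uv,(c+d*(x-c[0])/d[0]).round(4))
goal([.543,-.1125,.135],[.05,.9987])
I=vision.capture("side")
b,_=blobs(I,(4,150,120),(17,255,255),20)
for c,s in b: print(c,s)
cv2.imwrite("pics/r2.png",cv2.resize(I[100:300,240:420],None,fx=3,fy=3,interpolation=2))
E
```

```text
t: 16.25
tcp_pos: [0.5337, -0.2916, 0.1351]
tool_rot: [130.4, 90.0, 127.4]
force: [-0.2, -0.5, -0.3]
grip_width: 0.0357
(320, 202) [ 0.505  -0.197   0.1499]
(320, 202) [ 0.51   -0.1937  0.1461]
(297, 186.4) [ 0.505  -0.1481  0.1615]
(297, 186.4) [ 0.52   -0.1369  0.1505]
(297, 186.4) [ 0.53   -0.1294  0.1432]
(291, 209.4) [ 0.533  -0.1148  0.0861]
(291, 209.4) [ 0.53   -0.1171  0.0886]
t 16.25 shift [ 6.000e-04  7.173e-01 -1.000e-04] turn [-0.0003 -0.     -0.    ] F [-0.2  -0.5  -0.32] tcp [ 0.5337 -0.2916  0.1351] q7 119.6 g 0.03572473563904345
[293.38 209.97] [289 205  10  11  78]
[369.85 214.88] [365 211  11   9  67]
[331.09 228.3 ] [326 224  11  10  87]
[253.41 232.41] [248 227  11  12  88]
[374.37 250.55] [370 246  10  10  86]
[349.38 289.23] [345 284  10  11  90]
```

View pics/r2.png

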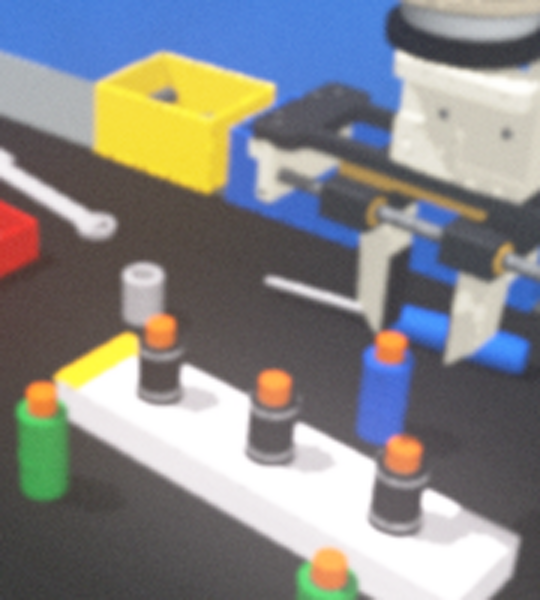

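All three caps are back up. The fingers reach about 60 mm below the hand body, as specified, so only the reported height is off (tip z = TCP z + 0.018). Next I'll go above station 1 with the jaws along the row, open to 64 mm. For the grasp, tip z≈0.040, so TCP z≈0.022.

```bash
python3 -m pendant '0 0.2 0 0 0 0 0.7; 0 0.4 0 0 0 0 0.7; 0 0.6 0 0 0 0 0.7; 0 0.717 0 0 0 0 0.7; 0 0.717 0 0 0 0 0.7'; python3 -m pendant '0.1 0 0 0 0 0 0.7; 0.2 0 0 0 0 0 0.7; 0.2 0 0 0 0 0 0.7'
python3 - <<'E'
from h import *
goal([.5425,-.1125,.022],[.05,.9987])
I=vision.capture("side")
cv2.imwrite("pics/r3.png",cv2.resize(I[120:260,230:390],None,fx=4,fy=4,interpolation=2))
E
```

```text
t: 16.92
tcp_pos: [0.5429, -0.1094, 0.1342]
tool_rot: [148.2, 89.9, 145.5]
force: [-0.7, 0.5, 0.6]
grip_width: 0.0641
t: 17.3
tcp_pos: [0.5412, -0.1137, 0.0833]
tool_rot: [-175.6, 89.7, -178.6]
force: [-0.0, 0.2, 0.9]
grip_width: 0.0643
t 17.3 shift [0.2451 0.0051 0.006 ] turn [-0.0006 -0.0008  0.0001] F [-0.01  0.2   0.95] tcp [ 0.5412 -0.1137  0.0833] q7 102.2 g 0.06426007354275319
```

View pics/r3.png

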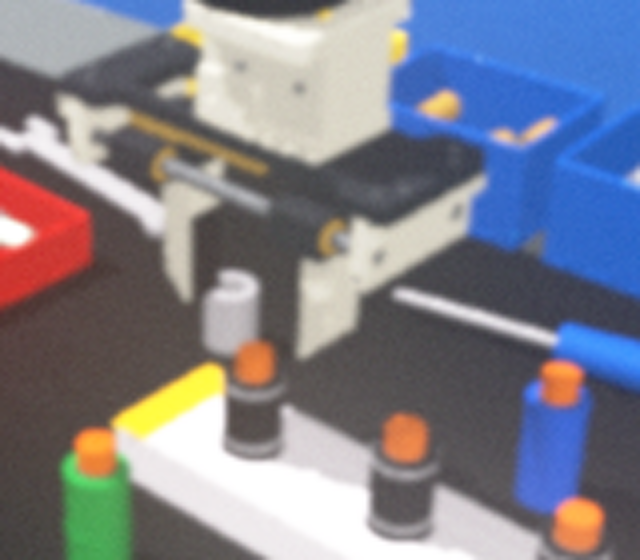

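The fingers (188 and 305) straddle cap 1 (255), with the big socket well behind. I'll go down and look before closing.

```bash
python3 -m pendant '0.06 0.002 0.004 0 0 0 0.7; 0.12 0.002 0.004 0 0 0 0.7; 0.18 0.002 0.004 0 0 0 0.7; 0.18 0.002 0.004 0 0 0 0.7';python3 -m pendant '0.03 0 0 0 0 0 0.7; 0.05 0 0 0 0 0 0.7; 0.05 0 0 0 0 0 0.7'
python3 - <<'E'
from h import *
goal([.5425,-.1125,.022],[.05,.9987])
I=vision.capture("side")
cv2.imwrite("pics/r4.png",cv2.resize(I[120:260,230:390],None,fx=4,fy=4,interpolation=2))
E
```

```text
t: 17.85
tcp_pos: [0.5432, -0.1122, 0.0389]
tool_rot: [176.8, 89.8, 173.8]
force: [-0.2, -0.9, 0.6]
grip_width: 0.0641
t: 18.23
tcp_pos: [0.5441, -0.1123, 0.0276]
tool_rot: [171.1, 90.0, 168.1]
force: [0.8, 0.6, 0.4]
grip_width: 0.0641
t 18.225 shift [ 0.0222 -0.0009 -0.0065] turn [-0.0003 -0.0001 -0.    ] F [0.77 0.65 0.4 ] tcp [ 0.5441 -0.1123  0.0276] q7 103.6 g 0.06413855503314293
```

View pics/r4.png

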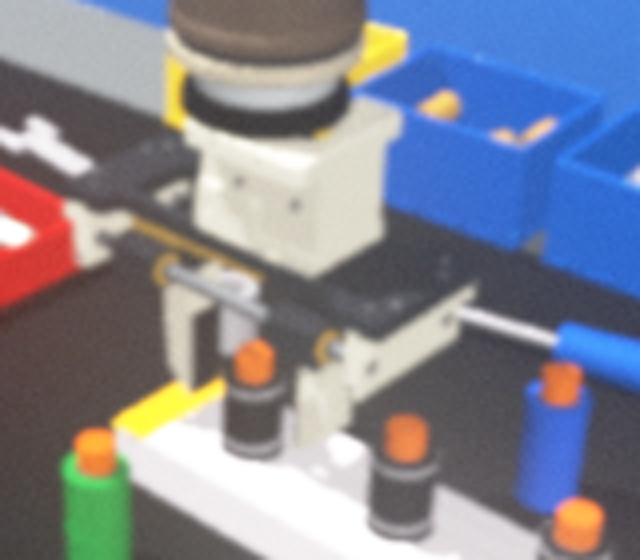

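```bash
python3 -c "
from h import *
print(onz('side',305,232,.046), proj('side',[.5345,-.144,.046]))"
python3 -m pendant '0.011 -0.001 -0.005 0 0 0 0.7; 0.021 -0.001 -0.005 0 0 0 0.7; 0.021 -0.001 -0.005 0 0 0 0.7'
python3 -m pendant '0 0 0 0 0 0 0.45; 0 0 0 0 0 0 0.3; 0 0 0 0 0 0 0.2; 0 0 0 0 0 0 0.2; 0 0 0 0 0 0 0.2' 25
```

```text
[ 0.53734109 -0.14634131  0.046     ] [303.10865441 232.19613737]
t: 18.65
tcp_pos: [0.5429, -0.1125, 0.0224]
tool_rot: [166.5, 90.0, 163.5]
force: [0.5, -0.2, 0.1]
grip_width: 0.0643
t: 19.27
tcp_pos: [0.5431, -0.1125, 0.0226]
tool_rot: [51.0, 90.0, 48.0]
force: [-0.5, -0.3, 0.5]
grip_width: 0.0295
```

Gripped at 29.5 mm, which matches the barrel. Now lifting straight up, gently.

```bash
python3 -m pendant '-0.02 0 0 0 0 0 0; -0.05 0 0 0 0 0 0; -0.08 0 0 0 0 0 0; -0.11 0 0 0 0 0 0; -0.11 0 0 0 0 0 0' 30;python3 -m pendant '-0.08 0 0 0 0 0 0; -0.2 0 0 0 0 0 0; -0.33 0 0 0 0 0 0; -0.33 0 0 0 0 0 0'
python3 - <<'E'
from h import *
goal([.533,.175,.13],[.0907,.9959])
I=vision.capture("side")
cv2.imwrite("pics/r5.png",cv2.resize(I[60:270,200:410],None,fx=2.8,fy=2.8,interpolation=2))
E
```

```text
t: 19.9
tcp_pos: [0.5436, -0.1126, 0.0509]
tool_rot: [-0.8, 89.9, -3.8]
force: [-0.4, 0.2, -2.5]
grip_width: 0.0291
t: 20.4
tcp_pos: [0.5447, -0.1129, 0.1347]
tool_rot: [-1.1, 89.7, -4.1]
force: [-0.3, -0.3, -3.0]
grip_width: 0.0293
t 20.4 shift [ 0.0181  1.1476 -0.1068] turn [0.0061 0.0007 0.    ] F [-0.25 -0.27 -3.05] tcp [ 0.5447 -0.1129  0.1347] q7 101.0 g 0.02931748943453837
```

View pics/r5.png

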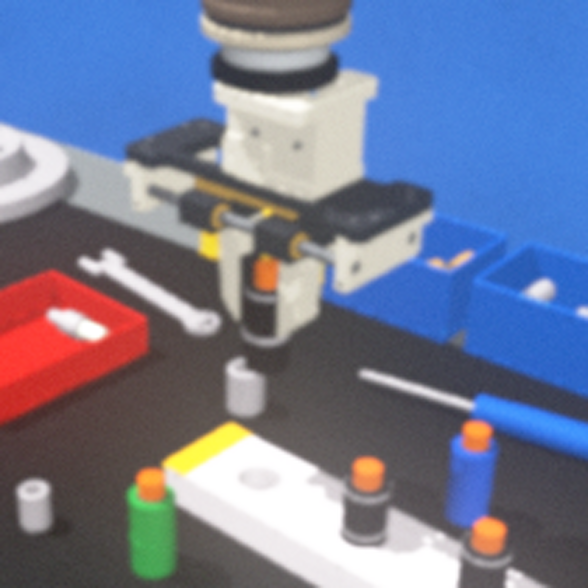

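The worn switch is held upright, station 1 is empty (260,478), and stations 2 and 3 are untouched. Carrying it to the empty half of the tray.

```bash
python3 -m pendant '0 0.18 -0.016 0.001 0 0 0; 0 0.38 -0.035 0.002 0 0 0; 0 0.58 -0.054 0.003 0 0 0; 0 0.78 -0.072 0.004 0 0 0; 0 0.95 -0.088 0.006 0 0 0'; python3 -m pendant '0 0.1 -0.01 0 0 0 0; 0 0.197 -0.018 0 0 0 0; 0 0.197 -0.018 0 0 0 0; 0 0.197 -0.018 0 0 0 0'
python3 - <<'E'
from h import *
goal([.535,.175,.06],[.0907,.9959])
I=vision.capture("side");T=vision.capture("top")
a=cv2.resize(I[80:240,130:330],(400,320));b=cv2.resize(T[120:280,100:300],(400,320))
cv2.imwrite("pics/r6.png",np.hstack([a,b]))
E
```

```text
t: 21.08
tcp_pos: [0.5322, 0.1277, 0.131]
tool_rot: [-164.7, 89.9, -169.8]
force: [-0.6, -0.3, -2.2]
grip_width: 0.0294
t: 21.58
tcp_pos: [0.5328, 0.1741, 0.1315]
tool_rot: [-135.7, 89.9, -140.9]
force: [0.3, -1.6, -1.4]
grip_width: 0.0298
t 21.575 shift [0.2862 0.0049 0.0087] turn [ 0.0001 -0.0002  0.0002] F [ 0.26 -1.56 -1.37] tcp [0.5328 0.1741 0.1315] q7 67.6 g 0.02984934962594072
```

View pics/r6.png

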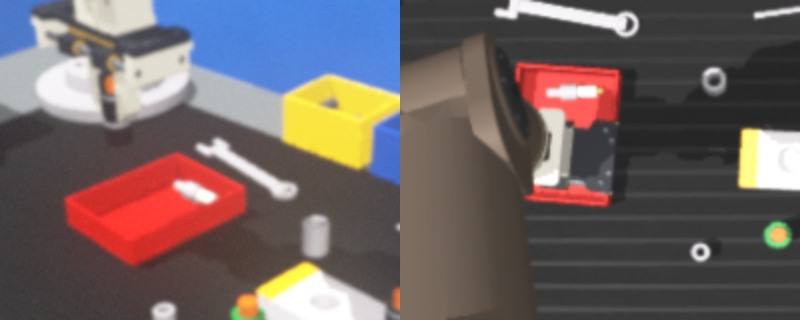

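The top view shows the hand over the empty near half of the tray. Down to about 8 mm above the floor (foot touch expected at TCP z≈0.0165), then feel for it.

```bash
python3 -m pendant '0.1 0.005 0.008 0 0 0 0; 0.2 0.005 0.008 0 0 0 0; 0.3 0.005 0.008 0 0 0 0; 0.35 0.005 0.008 0 0 0 0; 0.35 0.005 0.008 0 0 0 0'; python3 -m pendant '0.03 0 0 0 0 0 0; 0.066 0 0 0 0 0 0; 0.066 0 0 0 0 0 0; 0.066 0 0 0 0 0 0'
for i in 1 2 3 4 ; do python3 -m pendant '0.004 0 0 0 0 0 0' | grep -E 'tcp_pos|force'; done
```

```text
t: 22.3
tcp_pos: [0.5352, 0.1755, 0.0446]
tool_rot: [-145.0, 89.9, -150.2]
force: [0.4, 0.6, -2.6]
grip_width: 0.0293
t: 22.8
tcp_pos: [0.5356, 0.1763, 0.0287]
tool_rot: [24.2, 90.0, 19.1]
force: [-0.6, 0.5, -3.5]
grip_width: 0.0293
tcp_pos: [0.5358, 0.1764, 0.0279]
force: [0.8, 0.6, -2.2]
tcp_pos: [0.5357, 0.1763, 0.0267]
force: [-0.3, -0.2, -2.8]
tcp_pos: [0.5355, 0.1763, 0.0256]
force: [-0.7, 0.1, -2.7]
tcp_pos: [0.5356, 0.1763, 0.0246]
force: [0.2, 0.5, -2.3]
```

```bash
for i in 1 2 3 4 5 6; do python3 -m pendant '0.004 0 0 0 0 0 0' | grep -E 'tcp_pos|force'; done
```

```text
tcp_pos: [0.5355, 0.1763, 0.0235]
force: [0.3, -0.3, -2.1]
tcp_pos: [0.5355, 0.1763, 0.0225]
force: [0.5, -0.2, -2.3]
tcp_pos: [0.5355, 0.1762, 0.0215]
force: [-0.3, 0.9, -2.0]
tcp_pos: [0.5355, 0.1763, 0.0205]
force: [-0.1, -0.2, -1.7]
tcp_pos: [0.5355, 0.1762, 0.0195]
force: [-0.4, -0.2, -2.4]
tcp_pos: [0.5355, 0.1763, 0.0185]
force: [0.2, -0.6, -2.5]
```

```bash
for i in 1 2 3; do python3 -m pendant '0.002 0 0 0 0 0 0' | grep -E 'tcp_pos|force'; done
```

```text
tcp_pos: [0.5355, 0.1763, 0.018]
force: [0.5, 0.1, -2.9]
tcp_pos: [0.5355, 0.1763, 0.0176]
force: [0.5, 0.3, -2.4]
tcp_pos: [0.5355, 0.1763, 0.0171]
force: [-0.0, 0.0, -1.6]
```

```bash
for i in 1 2 3; do python3 -m pendant '0.002 0 0 0 0 0 0' | grep -E 'tcp_pos|force'; done
```

```text
tcp_pos: [0.5355, 0.1763, 0.0166]
force: [-0.7, -0.5, 1.7]
tcp_pos: [0.5357, 0.1763, 0.0165]
force: [-2.1, -0.2, 8.1]
tcp_pos: [0.5358, 0.1763, 0.0165]
force: [-4.5, -1.7, 14.0]
```

Floor felt at 0.0166, just as predicted. I'll ease back 0.8 mm, then open to about 43 mm and look.

```bash
python3 -m pendant '-0.004 0 0 0 0 0 0; -0.004 0 0 0 0 0 0' | grep force; python3 -m pendant '0 0 0 0 0 0 0.38; 0 0 0 0 0 0 0.42; 0 0 0 0 0 0 0.47; 0 0 0 0 0 0 0.47'; python3 -m pendant '-0.04 0 0 0 0 0 0.47; -0.12 0 0 0 0 0 0.47; -0.2 0 0 0 0 0 0.47; -0.3 0 0 0 0 0 0.47; -0.5 0 0 0 0 0 0.47'
python3 - <<'E'
from h import *
I=vision.capture("side")
cv2.imwrite("pics/r7.png",cv2.resize(I[80:260,140:340],None,fx=3,fy=3,interpolation=2))
E
```

```text
force: [0.8, -0.1, 0.9]
t: 25.55
tcp_pos: [0.5356, 0.1763, 0.0166]
tool_rot: [37.5, 90.0, 32.3]
force: [-0.6, -0.1, 0.6]
grip_width: 0.0429
t: 26.18
tcp_pos: [0.5343, 0.1758, 0.1419]
tool_rot: [-149.8, 89.8, -154.9]
force: [0.7, 0.5, 0.4]
grip_width: 0.0429
```

View pics/r7.png

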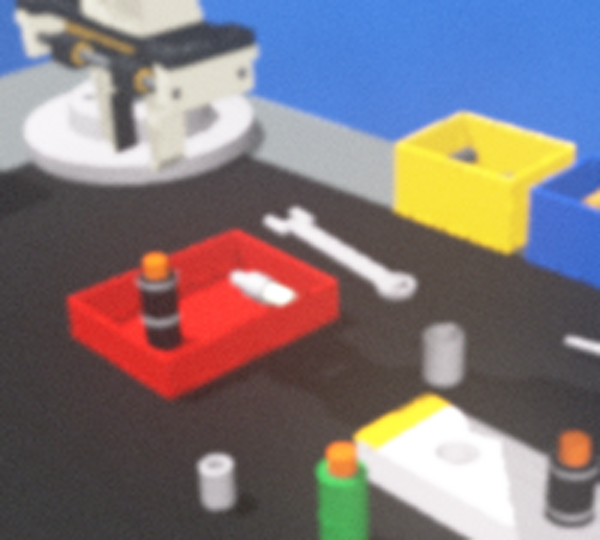

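The worn switch stands upright in the tray (160,300), with the spark plug untouched and the hand clear. One last whole-scene check before handing in.

```bash
python3 -m pendant '-0.1 0 0 0 0 0 0.47; -0.2 0 0 0 0 0 0.47; -0.2 0 0 0 0 0 0.47; -0.2 0 0 0 0 0 0.47'
python3 - <<'E'
from h import *
I=vision.capture("side");cv2.imwrite("pics/s.png",I)
b,_=blobs(I,(4,150,120),(17,255,255),20)
for c,s in b: print(c,s)
print(monitor.observe()["dq"].round(2))
E
```

```text
t: 26.72
tcp_pos: [0.5352, 0.1762, 0.1913]
tool_rot: [-178.0, 90.0, 176.8]
force: [-0.2, 0.3, 0.3]
grip_width: 0.0434
[191.56 167.96] [187 164  10   9  79]
[369.88 214.97] [366 211  10   9  67]
[331.45 229.08] [328 224   8  11  75]
[253.45 232.52] [248 227  11  12  83]
[374.83 250.83] [370 245  11  12 100]
[349.57 289.56] [345 284  10  12 106]
[ 0.03  0.48 -0.07  0.04 -0.02  0.04 -0.07]
```

View pics/s.png

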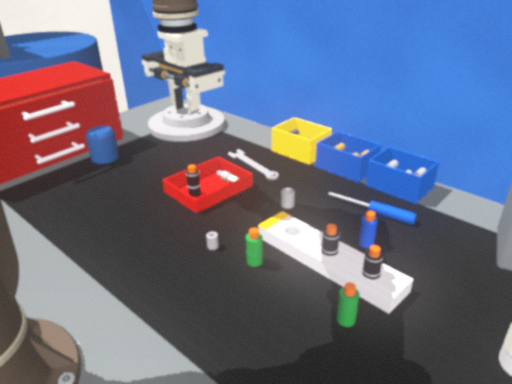

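The worn switch is in the tray (192,180), the sound ones are in the rack (331,240 and 374,262), and everything else is where it was.

```bash
python3 -c "
from station import job_done
print(job_done())"
```

```text
the job is handed in; nothing more can be done
None
```

I pressed the three caps in order from the yellow end, and the worn switch turned out to be the one in station 1. It now stands upright in the empty half of the red tray, and the job was handed in at about 27 s.

| Station | Peak force | Force after the click | Verdict |
|---|---|---|---|
| 1 (yellow end) | about 4.2 N | about 2.1 N | worn |
| 2 | about 9.4 N | about 5.5 N | sound |
| 3 | about 9.5 N | about 5.2 N | sound |

- **Final check:** the last side picture shows the two sound switches in the rack with their caps up. The orange caps other than the moved one sit within about 0.8 px of where they started, and the sockets, spark plug and spanner look unmoved. The hand was clear of everything.
- **Disagreement found:** the fingertips met each cap about 26 mm lower in reported height than the tool description implies. The side pictures showed the same offset. I used the felt contact height for the grasp and the placing, and the tray floor then came exactly where that predicted.
- **Placing force:** setting the switch down briefly pressed it on the tray floor with about 14 N before I eased off and released it.

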